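# Snap the dosing cup back onto the syrup bottle

### The arm

A 7-joint arm with a two-finger parallel gripper is mounted at the origin on the work surface. World frame = base frame: x ahead of the robot, y to its left, z up, the work surface at z = 0. Lengths are in m, angles in rad, forces in N, time in s.
With the tool pointing down it reaches from about 0.425 to 0.975 m from the base axis. Payload 16.7 kg.
Tool frame: the origin (TCP) lies between the finger pads; the fingertips stand env.tip_extent ahead of it and the grasp point (between the pads) lies 3 mm ahead of it (env.tip_extent is the distance from the TCP to the fingertips, in m); z points along the fingers, y is the line along which they close (so a half turn about z gives the same grasp; the last joint's range is limited). The gripper opens to 85 mm and grips with 20 to 120 N. Pads are 22 mm wide; open, the fingers measure 114 mm over their backs; the gripper's body (76 mm by 85 mm) begins 54 mm behind the grasp point. The pads swing forward as they close: fully open they stand 13 mm farther back than shut.
Start: joints at [1.127, 0.426, 0.074, 1.606, -0.034, 1.111, -0.067], TCP at [0.196, -0.646, 0.23] pointing down, gripper open.
Joint ranges: [-2.85, 2.85], [-0.5, 2.14], [-1.23, 1.37], [0.21, 2.46], [-1.02, 4.16], [0.16, 2.05], [-2.73, 2.73]. Speed limits (rad/s): [1.89, 1.89, 2.39, 2.39, 3.01, 3.01, 3.01].

### API

Orientations are given as a unit quaternion [x, y, z, w].
In Python, from station import sensors, cams, order, env gives the robot as it stands. The module is installed in compiled form; this text tells all that it offers.
- The arm moves only by the tool advance, called after "Emit:" as a command line: name --argument value ..., lists and objects as JSON in quotes. Schema: {"type":"object","properties":{"increments":{"type":"object","properties":{"deltas":{"type":"array","items":{"type":"array","items":{"type":"number"},"minItems":5,"maxItems":5},"minItems":1,"maxItems":10}},"additionalProperties":false,"required":["deltas"]},"clamp_n":{"type":"number"},"only":{"type":"string"},"quiet":{"type":"boolean"},"lines":{"type":"string"}},"required":["increments"],"additionalProperties":false}. increments is an object whose key "deltas" holds a list of rows, 1 to 10 of them, each of 5 numbers: dx, dy, dz in shares of 0.6 m (1.0 is 0.6 m), then a turn about the tool's z in fractions of the full range, 1 being pi rad, then the finger opening in m; each row is the pose to reach, as a shift and turn from the pose commanded when the call began, along the tool's axes at that moment; what a row does not reach only later rows make up. A row lasts 1/12 s, in which the tool goes at most 0.0417 m and 0.125 rad, less where a joint would pass 70% of its speed; a pose out of reach is approached as far as the arm can. The fingers move at their own pace and stop on an object; clamp_n is the grip in N (left out, the last holds). Time passes only in rows, so rows that do not move let the fingers close. The tool returns the time, the measured TCP pose, the force, the opening and the grip force at its end. only (a regular expression) keeps the lines of the reply that match it, lines (a string "A,B") keeps lines A to B, and quiet returns only ok. No shift or turn number may pass 1 either way. Input that does not fit is refused with a message, and nothing moves.
- sensors.get_state(): the state, without advancing time (a new reading comes with each control period).
- cams.get_image(name): name is "scene" or "top"; returns a dict with "pixels" (480x640x3 uint8, red, green, blue), "camera_matrix" (3x3 intrinsics, pixels), "k1" (the pictures are not rectified: a ray, as slopes to the right and down, at radius r is drawn at 1 + k1 r^2 times it, then the intrinsics apply), "rvec" (rotation vector, rad) and "tvec" (3), from world to camera coordinates, as OpenCV has them. Camera axes: x right, y down, z forward; pixel columns grow to the right and rows downward; lengths in m; the calibration is good to about 2 mm. A picture is of the moment at which its call begins. There is no depth.
- order.finish_job(): hands the job in; it is judged then, once.
The state is a dict: "time_s": time; "qpos": joint angles; "qd": joint speeds; "tau": joint torques, N m; "ee_pos": TCP position; "eef_rot": TCP orientation; "wrist_force": force on the tool from outside, world axes, zero at the start; "moment": the same for the moment, N m; "width": finger opening in m; "finger_force": force on a finger pad.
Only numpy, scipy, OpenCV 4.12 (cv2) and the standard library are available. Lean on these libraries where they do the work, as an engineer would, in place of code of your own. Each camera call takes 0.05 s, during which the arm holds its last target. There are 200 camera calls.

### The job

The rinsed clear dosing cup stands mouth down on the turntable. Pick it up, set it mouth down over the white cap of the closed brown bottle, which stays standing on the turntable, and press straight down until it clicks and sits fully home; do not ease off after the click but finish with your hand still pushing the cup down firmly. Leave the other things standing where they are.

Things in the scene. Friction and masses are not known exactly. Their poses are not given: they have to be found in the camera images.
- cup: Clear plastic dosing cup standing mouth down, round, 32 mm high (all sizes in mm); outside diameter 41.6 at the mouth (below) narrowing to 38.8 at the closed end (above), wall and closed end 2 thick, inside depth 30. A snap bead inside the mouth, 2.5 high, narrows it to diameter 33.4. Rigid; may be held by its sides. 12 g. Origin: centre of the mouth; z points up to the closed end.
- bottle: Closed brown plastic syrup bottle, loose and upright on the turntable: body diameter 50 mm to height 70, shoulder narrowing to 30 at height 92, white cap of diameter 31 from 100 to 126, top edge chamfered 3. Four sprung rounded lugs (at height 103.5) stand out to diameter 36.4 round the cap's lower part. 115 to 195 g. Origin: centre of the underside; z up.
- cap_top (a point): Centre of the cap's top face, 126 mm above the bottle's underside. Measured in mm above that underside: the cup's mouth, going down over the cap, first rests on the lugs at 108, clicks over them at about 101 against a push of roughly 10 N (7 to 14), the force then drops, and the cup is fully home at 96, its closed end lying on the cap's top.
- turntable: Round turntable (lazy Susan), fixed to the drawer top by its steel foot; its bamboo platter is 304 mm in diameter with a 7 mm high rim. Origin: on the turning axis, at the drawer top; the platter's upper face is 24 mm above that. The bottle, cup, massager and tin stand on it about 100 mm from the axis.
- platter: The turning bamboo platter of the turntable; origin on the axis, 10 mm below its upper face. It turns stiffly (0.05 N m) if pushed sideways; straight down pushes do not turn it.
- massager: Pink hard silicone scalp massager standing on its bristles on the turntable: 66 mm diameter, knob on top, 53 mm high. Bystander. Origin: centre of the underside.
- tin: Small round steel tin on the turntable, 56 mm diameter, 22 mm high. Bystander. Origin: centre of the underside.
- cream_jar: White cream jar on the drawer top, 64 mm diameter, 50 mm high. Bystander. Origin: centre of the underside.
- tube: Frosted squeeze tube standing on its cap on the drawer top, 42 mm diameter, 126 mm high. Bystander. Origin: centre of the underside.
- brush: Wooden hairbrush lying bristles down on the drawer top, about 210 mm long along its x, 35 mm high. Bystander. Origin: under the neck of the brush.
- soap_dish: White ceramic soap dish with a bar of soap, 120 x 85 x 28 mm. Bystander. Origin: centre of the underside.
- tumbler: White ceramic tumbler with two toothbrushes, 72 mm diameter, 100 mm high (198 with the brushes). Bystander. Origin: centre of the underside.
Not all that is in view belongs to the job. Leave any orange look-alike of the cup alone.

How it is judged:
On the way, in this order (a step that is already met when the one before it is completed fails the run):
1. the cup is lifted off the turntable (height (world z) of cup above 0.06 m and z of cup in the frame of bottle above 0.102 m and contact force between cup and platter below 0.1 N), for 0.1 s.
2. the cup has clicked fully home on the bottle's cap and is still being pushed down (z of cup in the frame of bottle between 0.09 and 0.0985 m and horizontal distance between cup and bottle below 0.005 m and angle between the z axis of cup and the z axis of bottle, either way round below 0.1 rad and angle between bottle's own z axis and vertical below 0.08 rad and contact force between bottle and platter above 5 N and contact force between any of the fingers, the arm and cup above 1 N), for 0.5 s.
At the end, for the whole second after the job is handed in: Cup mouth down on the cap, fully home: origin 90 to 98.5 mm above the bottle's underside, centred to 5 mm, aligned to 0.1 rad; bottle upright (0.08 rad) on the turntable; the robot still touches the cup and pushes down: the bottle bears on the platter with over 5 N (its weight is 1 to 2 N) (all of step 2 and horizontal distance between bottle and turntable below 0.135 m and contact force between cup and platter below 0.1 N); the arm keeps its last pose, push and grip.
It fails at once if the massager or the tin is shifted by more than 50 mm or tipped (distance of any of massager, tin from where it was at the start of the episode above 0.05 m or angle between any of massager, tin's own z axis and vertical above 0.35 rad).
It fails at once if a thing on the drawer top is shifted by more than 30 mm or tipped (distance of any of cream_jar, tube, brush, soap_dish, tumbler from where it was at the start of the episode above 0.03 m or angle between any of cream_jar, tube, brush, soap_dish, tumbler's own z axis and vertical above 0.35 rad).
It fails at once if the bottle is tipped (angle between bottle's own z axis and vertical above 0.35 rad).
It also fails if it takes over 48 s, if anything falls off the work surface, if the arm or the gripper's body presses on something with over 40 N, if the wrist force passes 120 N, or if a joint passes its speed limit or range.

## Working session

There is one attempt and no reset: what is moved stays moved. The work goes in short steps, Python scripts to look and compute and a tool call to move; the robot and the scene stay as the last step left them, time stands still between calls to the robot, and variables do not carry over. Pictures are saved under pics/ and viewed, at most 10 in all, crops included, and the job is handed in when it is done.

```bash
mkdir -p pics; cat > h.py <<'E'
import numpy as np, cv2
from station import sensors, cams, order, env
def grab(n):
    d=cams.get_image(n); return d
def save(d,name): cv2.imwrite('pics/'+name,cv2.cvtColor(d['pixels'],cv2.COLOR_RGB2BGR))
def dist(d): return np.array([d['k1'],0,0,0,0.])
def ray(d,uv):
    p=cv2.undistortPoints(np.array([[uv]],float),np.array(d['camera_matrix']),dist(d))[0,0]
    R=cv2.Rodrigues(np.array(d['rvec'],float))[0]; t=np.array(d['tvec'],float).ravel()
    return -R.T@t, R.T@np.array([p[0],p[1],1])
def onz(d,uv,z):
    c,v=ray(d,uv); return c+v*(z-c[2])/v[2]
def proj(d,P):
    return cv2.projectPoints(np.array(P,float).reshape(-1,1,3),np.array(d['rvec'],float),np.array(d['tvec'],float),np.array(d['camera_matrix']),dist(d))[0][:,0]
E
python3 - <<'E'
from h import *
for n in('scene','top'):
    d=grab(n); save(d,n+'0.png'); print(n,d['k1'],ray(d,(320,240)))
s=sensors.get_state(); print(s['ee_pos'],s['eef_rot'],s['width'],s['time_s'],env.tip_extent)
E
```

```text
scene -0.1266242256001016 (array([1.32498324, 0.34291228, 1.24353627]), array([-0.52162539, -0.23982648, -0.81880398]))
top 0.015076725957581149 (array([0.36193561, 0.00511674, 1.36114003]), array([ 0.21118515,  0.00856287, -0.97745877]))
[ 0.19598455 -0.64552028  0.22975772] [ 9.89154092e-01  1.46880288e-01 -1.40645741e-04 -5.86543353e-04] 0.08524337117285032 0.1 0.022
```

View pics/scene0.png

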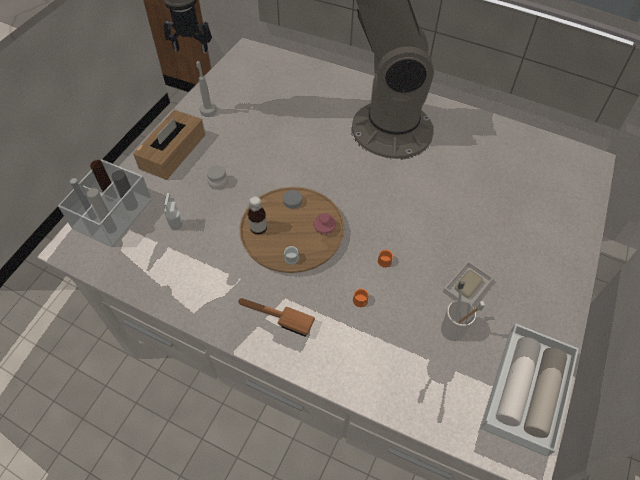

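View pics/top0.png

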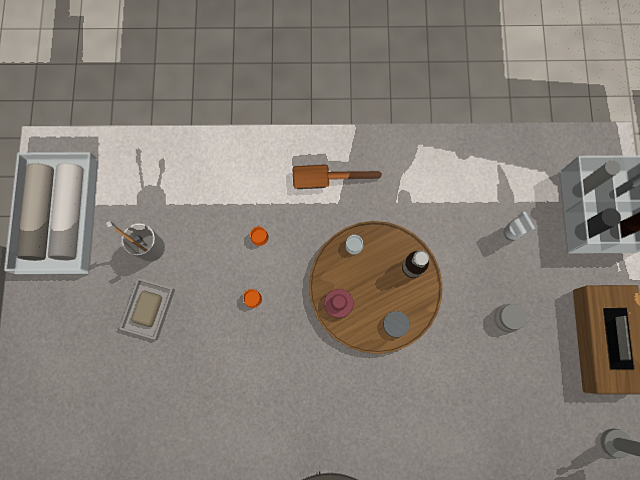

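Candidates for the cup are the clear one on the platter (top 354,244; scene 291,255) and two orange look-alikes on the drawer top (top 259,236 and 252,298; scene 385,258 and 361,298). By the description I choose the clear one. The bottle's white cap is at top (420,258), scene (255,203). Next I check the choice in a close crop.

```bash
python3 - <<'E'
from h import *
ims=[]
T=grab('top');S=grab('scene')
for d,(x,y) in((T,(354,244)),(T,(418,262)),(S,(291,255)),(S,(257,214))):
    p=d['pixels'][y-24:y+24,x-32:x+32]; ims.append(cv2.resize(p,(384,288),interpolation=cv2.INTER_NEAREST))
m=np.vstack([np.hstack(ims[:2]),np.hstack(ims[2:])]); save({'pixels':m},'crop1.png')
E
```

```text
(no output)
```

View pics/crop1.png

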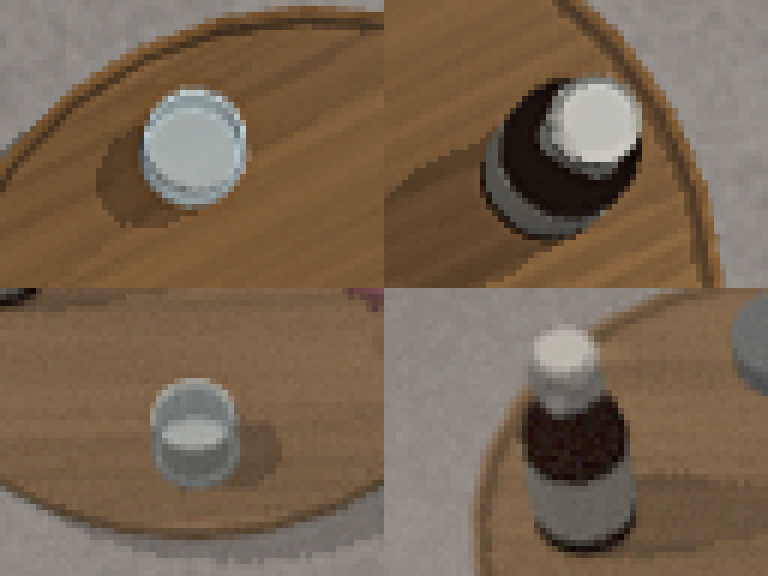

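The crop confirms it: the clear cup's outline is centred near top (354.5,244.5) and scene (291.4,254.5). The cap's top is near top (421.5,258.3) and scene (255.3,200.3).

```bash
cat >> h.py <<'E'
def blob(d,box,f):
    x0,y0,x1,y1=box; p=d['pixels'][y0:y1,x0:x1]; m=f(p.astype(int)).astype(np.uint8)
    n,l,s,c=cv2.connectedComponentsWithStats(m); k=1+np.argmax(s[1:,4])
    b=s[k]; cs=cv2.findContours((l==k).astype(np.uint8),0,2)[0][0]
    (cx,cy),r=cv2.minEnclosingCircle(cs)
    return dict(cent=c[k]+[x0,y0],box=(b[0]+b[2]/2-.5+x0,b[1]+b[3]/2-.5+y0),wh=(int(b[2]),int(b[3])))
def tri(a,b):
    (c1,v1),(c2,v2)=a,b
    A=np.stack([v1,-v2],1); t=np.linalg.lstsq(A,c2-c1,rcond=None)[0]
    p,q=c1+v1*t[0],c2+v2*t[1]; return (p+q)/2,np.linalg.norm(p-q)
clear=lambda p:(p[...,2]>p[...,0]-8)&(p.sum(2)>240)
white=lambda p:(p.min(2)>165)
E
python3 - <<'E'
from h import *
np.set_printoptions(precision=4,suppress=True)
T=grab('top');S=grab('scene')
ct=blob(T,(340,230,370,260),clear); cs=blob(S,(278,242,305,268),clear)
wt=blob(T,(405,245,432,275),white); ws=blob(S,(245,193,267,215),white)
print(ct,cs,wt,ws,sep='\n')
print('cup',onz(T,ct['box'],.040),onz(S,cs['box'],.040),tri(ray(T,ct['box']),ray(S,cs['box'])))
print('cap',onz(T,wt['box'],.149),onz(T,(421.5,258.3),.15),onz(S,(255.3,200.3),.15),tri(ray(T,wt['box']),ray(S,(255.3,200.3))))
for n,px in(('tin',(396,325)),('mass',(339,303)),): print(n,onz(T,px,.05))
print('cup mid ring proj',proj(T,[[*onz(T,ct['box'],.040)[:2],.024],[*onz(T,ct['box'],.040)[:2],.056]]))
E
```

```text
{'cent': array([353.8717, 244.1245]), 'box': (np.float64(353.5), np.float64(244.0)), 'wh': (18, 19)}
{'cent': array([291.1809, 255.0603]), 'box': (np.float64(291.5), np.float64(255.0)), 'wh': (14, 17)}
{'cent': array([421.3721, 258.1628]), 'box': (np.float64(421.5), np.float64(258.0)), 'wh': (12, 13)}
{'cent': array([254.4444, 199.7778]), 'box': (np.float64(254.5), np.float64(199.5)), 'wh': (8, 6)}
cup [ 0.6373 -0.0598  0.04  ] [ 0.6381 -0.0585  0.04  ] (array([ 0.6374, -0.0594,  0.0387]), np.float64(0.0009113497658202116))
cap [ 0.5836 -0.1955  0.149 ] [ 0.5827 -0.1953  0.15  ] [ 0.5863 -0.1909  0.15  ] (array([ 0.5836, -0.1946,  0.1455]), np.float64(0.0030558092868646033))
tin [ 0.4525 -0.1492  0.05  ]
mass [ 0.5019 -0.0246  0.05  ]
cup mid ring proj [[353.1874 245.4157]
 [353.8199 242.5511]]
```

```bash
cat >> h.py <<'E'
from scipy.spatial.transform import Rotation as Ro
np.set_printoptions(precision=4,suppress=True)
def delta(P):
    s=sensors.get_state(); return Ro.from_quat(s['eef_rot']).inv().apply(np.array(P)-s['ee_pos'])
E
python3 -c "
from h import *
print(delta([.6375,-.0592,.23]),Ro.from_quat(sensors.get_state()['eef_rot']).as_matrix())"
```

```text
[ 0.5928 -0.433   0.0003] [[ 0.9569  0.2905 -0.0002]
 [ 0.2905 -0.9569  0.0004]
 [-0.0001 -0.0004 -1.    ]]
```

The rows are not in the units I measure in: shifts go in shares of 0.6 m and turns go in shares of pi rad. I convert before sending: 0.593 m / 0.6 = 0.9883, -0.433 m / 0.6 = -0.7217.

Emit:
advance --increments '{"deltas": [[0.9883, -0.7217, 0, 0, 0.07], [0.9883, -0.7217, 0, 0, 0.07], [0.9883, -0.7217, 0, 0, 0.07], [0.9883, -0.7217, 0, 0, 0.07], [0.9883, -0.7217, 0, 0, 0.07], [0.9883, -0.7217, 0, 0, 0.07], [0.9883, -0.7217, 0, 0, 0.07], [0.9883, -0.7217, 0, 0, 0.07], [0.9883, -0.7217, 0, 0, 0.07], [0.9883, -0.7217, 0, 0, 0.07]]}' --clamp_n 40

```text
time_s: 1.13
ee_pos: [0.4475, -0.3112, 0.2307]
eef_rot: [0.989, 0.147, 0.0, 0.0]
wrist_force: [0.8, -0.9, -0.6]
width: 0.0699
finger_force: 0.0
```

```bash
python3 -c "
from h import *
print(delta([.6375,-.0592,.23]))"
```

```text
[ 0.2549 -0.186   0.0007]
```

Converted, 0.25 m / 0.6 = 0.4167, -0.183 m / 0.6 = -0.305.

Emit:
advance --increments '{"deltas": [[0.4167, -0.305, 0, 0, 0.07], [0.4167, -0.305, 0, 0, 0.07], [0.4167, -0.305, 0, 0, 0.07], [0.4167, -0.305, 0, 0, 0.07], [0.4167, -0.305, 0, 0, 0.07], [0.4167, -0.305, 0, 0, 0.07], [0.4167, -0.305, 0, 0, 0.07], [0.4167, -0.305, 0, 0, 0.07], [0.4167, -0.305, 0, 0, 0.07], [0.4167, -0.305, 0, 0, 0.07]]}'

```text
time_s: 1.97
ee_pos: [0.633, -0.064, 0.23]
eef_rot: [0.989, 0.148, -0.0, -0.0]
wrist_force: [-0.8, -0.1, 0.1]
width: 0.0699
finger_force: 0.0
```

```bash
python3 -c "
from h import *
print(delta([.6375,-.0592,.053]))"
```

```text
[ 0.0058 -0.0032  0.177 ]
```

Converted, 0.13 m / 0.6 = 0.2167, 0.11 m / 0.6 = 0.1833.

Emit:
advance --increments '{"deltas": [[0.01, -0.005, 0.0667, 0, 0.07], [0.01, -0.005, 0.1333, 0, 0.07], [0.01, -0.005, 0.1833, 0, 0.07], [0.01, -0.005, 0.2167, 0, 0.07], [0.01, -0.005, 0.2167, 0, 0.07]]}'

```text
time_s: 2.38
ee_pos: [0.6345, -0.0622, 0.0962]
eef_rot: [0.989, 0.146, -0.003, -0.0]
wrist_force: [-0.9, -1.0, -0.1]
width: 0.0701
finger_force: 0.0
```

```bash
python3 - <<'E'
from h import *
print(delta([.6375,-.0592,.053]))
T=grab('top');S=grab('scene');ims=[]
for d,(x,y) in((T,(354,244)),(S,(291,250))):
    p=d['pixels'][y-40:y+40,x-27:x+27]; ims.append(cv2.resize(p,(378,560),interpolation=cv2.INTER_NEAREST))
save({'pixels':np.hstack(ims)},'crop2.png')
E
```

```text
[ 0.004  -0.002   0.0432]
```

View pics/crop2.png

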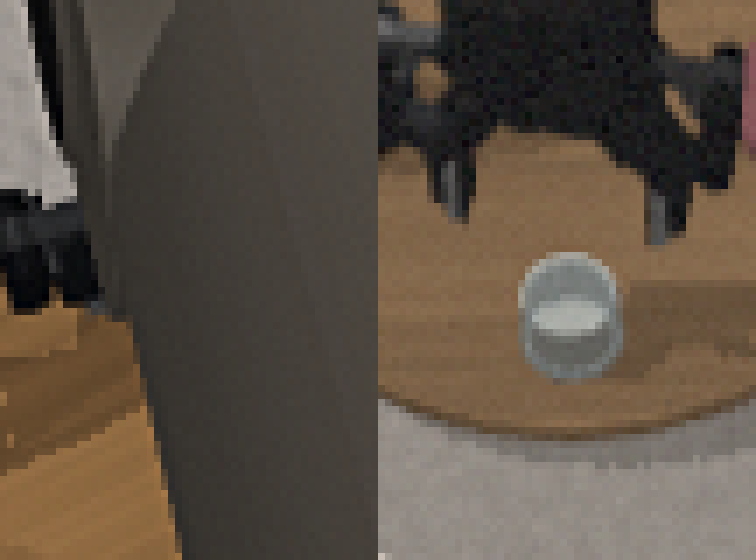

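The crop shows the fingers straddling the cup in the scene view, with the cup untouched at scene (291,255). The arm hides the cup in the top view.

Converted, 0.042 m / 0.6 = 0.07, 0.003 m / 0.6 = 0.005.

Emit:
advance --increments '{"deltas": [[0.005, -0.0033, 0.0333, 0, 0.07], [0.005, -0.0033, 0.0583, 0, 0.07], [0.005, -0.0033, 0.07, 0, 0.07], [0.005, -0.0033, 0.07, 0, 0.07], [0.005, -0.0033, 0.07, 0, 0.07]]}'

```text
time_s: 2.9
ee_pos: [0.6405, -0.0582, 0.0598]
eef_rot: [0.989, 0.147, 0.001, 0.0]
wrist_force: [-0.5, 0.3, 1.9]
width: 0.0699
finger_force: 0.0
```

```bash
python3 -c "
from h import *
print(delta([.6375,-.0592,.053]))"
```

```text
[-0.0032  0.      0.0068]
```

Emit:
advance --increments '{"deltas": [[0, 0, 0, 0, 0.07], [0, 0, 0, 0, 0.07], [0, 0, 0, 0, 0.07]]}'

```text
time_s: 3.15
ee_pos: [0.6404, -0.058, 0.0594]
eef_rot: [0.989, 0.147, 0.001, 0.0]
wrist_force: [-0.2, 0.3, -0.2]
width: 0.0697
finger_force: 0.0
```

```bash
python3 -c "
from h import *
print(delta([.6375,-.0592,.053]))"
```

```text
[-0.0031  0.0003  0.0064]
```

Converted, 0.006 m / 0.6 = 0.01, -0.003 m / 0.6 = -0.005.

Emit:
advance --increments '{"deltas": [[-0.005, 0, 0.01, 0, 0.07], [-0.005, 0, 0.01, 0, 0.07], [-0.005, 0, 0.01, 0, 0.07], [-0.005, 0, 0.01, 0, 0.07]]}'

```text
time_s: 3.48
ee_pos: [0.6369, -0.0587, 0.0523]
eef_rot: [0.989, 0.147, -0.0, -0.0]
wrist_force: [0.5, 0.2, -0.1]
width: 0.07
finger_force: 0.0
```

```bash
python3 -c "
from h import *
print(delta([.6375,-.0592,.053]))"
```

```text
[ 0.0004  0.0006 -0.0007]
```

Converted, -0.002 m / 0.6 = -0.0033.

Emit:
advance --increments '{"deltas": [[0, 0, -0.0033, 0, 0.055], [0, 0, -0.0033, 0, 0.045], [0, 0, -0.0033, 0, 0.035], [0, 0, -0.0033, 0, 0.03], [0, 0, -0.0033, 0, 0.03], [0, 0, -0.0033, 0, 0.03], [0, 0, -0.0033, 0, 0.03], [0, 0, -0.0033, 0, 0.03]]}' --clamp_n 50

```text
time_s: 4.15
ee_pos: [0.6373, -0.0588, 0.0548]
eef_rot: [0.989, 0.147, 0.0, 0.0]
wrist_force: [-0.8, -0.7, 4.9]
width: 0.0299
finger_force: 2.8
```

```bash
python3 -c "
from h import *
s=sensors.get_state();print(s['ee_pos'],s['width'],s['finger_force'])"
```

```text
[ 0.6373 -0.0588  0.0548] 0.02985278375544413 2.809426076710224
```

```bash
python3 - <<'E'
from h import *
S=grab('scene');x,y=291,250
save({'pixels':cv2.resize(S['pixels'][y-35:y+35,x-45:x+45],(720,560),interpolation=cv2.INTER_NEAREST)},'crop3.png')
E
```

```text
(no output)
```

View pics/crop3.png

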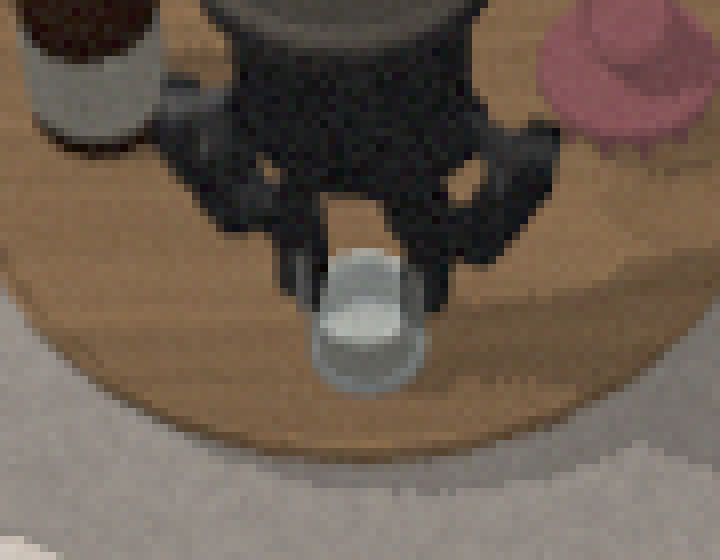

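The crop shows the fingers closed to 30 mm on the near-robot side of the cup, which now stands at about scene (292,255). The grip is off-centre, so I measure by how much.

```bash
python3 - <<'E'
from h import *
S=grab('scene')
b=blob(S,(278,242,308,270),clear); print(b, onz(S,(292.2,255.2),.040))
s=sensors.get_state();R=Ro.from_quat(s['eef_rot'])
for o in((0,0,.022),(.011,.017,.022),(.011,-.017,.022),(-.011,.017,.022)):
    print(o,proj(S,s['ee_pos']+R.apply(o)))
print('tips at z=.033', onz(S,(283.5,253),.033),onz(S,(300.6,253.5),.033))
E
```

```text
{'cent': array([291.2   , 255.5622]), 'box': (np.float64(291.5), np.float64(255.0)), 'wh': (14, 17)} [ 0.6378 -0.0565  0.04  ]
(0, 0, 0.022) [[291.6402 256.2179]]
(0.011, 0.017, 0.022) [[284.861  258.7054]]
(0.011, -0.017, 0.022) [[296.9996 260.3256]]
(-0.011, 0.017, 0.022) [[286.3386 252.1531]]
tips at z=.033 [ 0.6378 -0.0839  0.033 ] [ 0.6186 -0.0404  0.033 ]
```

```bash
python3 - <<'E'
from h import *
S=grab('scene')
s=sensors.get_state();R=Ro.from_quat(s['eef_rot'])
for z in(.0,.01,.022):
  for x in (-.011,0,.011):
    print(z,x,proj(S,[s['ee_pos']+R.apply((x,y,z)) for y in(.022,-.022)]).ravel())
print('base', proj(S,[[0,0,0]]), proj(S,[s['ee_pos']+R.apply((0,0,-.1))]))
print(s['wrist_force'],s['moment'],s['width'],s['finger_force'],s['qpos'])
E
```

```text
0.0 -0.011 [284.199  247.4744 299.9749 249.5481]
0.0 0 [283.4446 250.7571 299.2862 252.8492]
0.0 0.011 [282.6841 254.0679 298.5918 256.1787]
0.01 -0.011 [284.367  249.5105 300.0534 251.5782]
0.01 0 [283.6178 252.7831 299.3691 254.869 ]
0.01 0.011 [282.8626 256.0836 298.6792 258.1879]
0.022 -0.011 [284.5662 251.9235 300.1466 253.9838]
0.022 0 [283.8232 255.1839 299.4675 257.2622]
0.022 0.011 [283.0743 258.4718 298.7828 260.5684]
base [[392.0113 128.3861]] [[289.9913 230.2134]]
[-0.1363 -0.4935  5.4567] [-0.0944  0.1798 -0.0262] 0.03012443258105665 2.815529890358448 [ 0.1654  0.5739 -0.2318  1.8054  0.178   0.782  -1.4332]
```

Converted, -0.01 m / 0.6 = -0.0167.

Emit:
advance --increments '{"deltas": [[0, 0, -0.0167, 0, 0.03], [0, 0, -0.0167, 0, 0.03], [0, 0, -0.0167, 0, 0.03]]}'

```text
time_s: 4.55
ee_pos: [0.6374, -0.0587, 0.0652]
eef_rot: [0.989, 0.147, 0.001, 0.0]
wrist_force: [-0.2, 0.1, -0.5]
width: 0.03
finger_force: 0.0
```

Emit:
advance --increments '{"deltas": [[0, 0, -0.0333, 0, 0.03], [0, 0, -0.0667, 0, 0.03], [0, 0, -0.0833, 0, 0.03], [0, 0, -0.0833, 0, 0.03]]}'

```text
time_s: 4.88
ee_pos: [0.6383, -0.0587, 0.1167]
eef_rot: [0.989, 0.147, 0.002, 0.0]
wrist_force: [0.5, 0.0, -0.1]
width: 0.0303
finger_force: 0.0
```

```bash
python3 - <<'E'
from h import *
T=grab('top');S=grab('scene');ims=[]
for d,(x,y) in((T,(345,244)),(S,(291,245))):
    p=d['pixels'][y-40:y+40,x-27:x+27]; ims.append(cv2.resize(p,(378,560),interpolation=cv2.INTER_NEAREST))
save({'pixels':np.hstack(ims)},'crop4.png')
b=blob(S,(278,242,308,270),clear); print(b)
s=sensors.get_state();R=Ro.from_quat(s['eef_rot'])
for z in(0,.022):
  for x in (-.011,.011):
    print(z,x,proj(S,[s['ee_pos']+R.apply((x,y,z)) for y in(.022,-.022)]).ravel())
E
```

```text
{'cent': array([291.3218, 255.2129]), 'box': (np.float64(291.5), np.float64(255.0)), 'wh': (14, 17)}
0 -0.011 [283.2162 234.784  299.5415 236.8917]
0 0.011 [281.6363 241.4985 298.1039 243.6457]
0.022 -0.011 [283.6083 239.5474 299.7251 241.6422]
0.022 0.011 [282.0533 246.2173 298.3083 248.3506]
```

View pics/crop4.png

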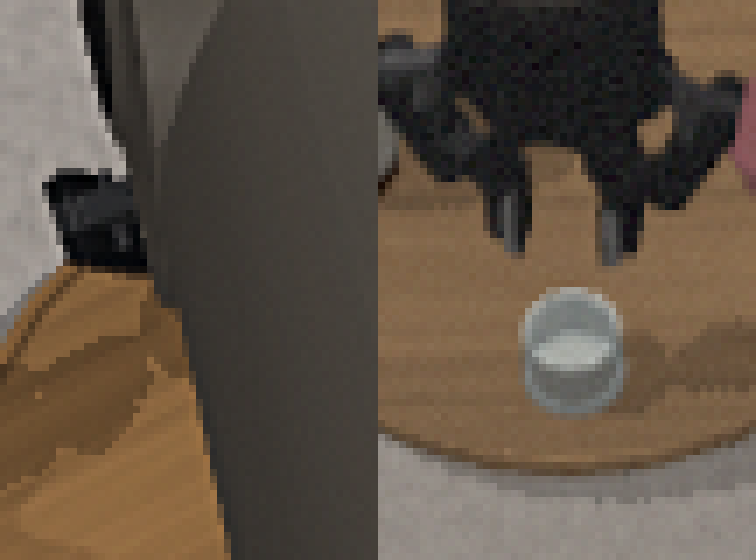

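The force vanished on lifting, so the fingertips had been resting on the cup's closed end. The cup is unmoved at scene (291.5,255). The tips at scene (283.6,240.7) and (297.1,242.4) are about level with the TCP, less far ahead than I assumed, so I go lower in steps and watch the force.

Converted, 0.06 m / 0.6 = 0.1, 0.05 m / 0.6 = 0.0833.

Emit:
advance --increments '{"deltas": [[0, 0, 0, 0, 0.06], [0, 0, 0, 0, 0.06], [0, 0, 0, 0, 0.06], [-0.0017, 0, 0.05, 0, 0.06], [-0.0017, 0, 0.0833, 0, 0.06], [-0.0017, 0, 0.1, 0, 0.06], [-0.0017, 0, 0.1, 0, 0.06], [-0.0017, 0, 0.1, 0, 0.06]]}'

```text
time_s: 5.65
ee_pos: [0.636, -0.0589, 0.0543]
eef_rot: [0.989, 0.147, -0.0, -0.0]
wrist_force: [0.6, 0.0, 0.1]
width: 0.0603
finger_force: 0.0
```

Emit:
advance --increments '{"deltas": [[0, 0, 0.0083, 0, 0.06], [0, 0, 0.0083, 0, 0.06], [0, 0, 0.0083, 0, 0.06]]}'

```text
time_s: 5.9
ee_pos: [0.6365, -0.0591, 0.0501]
eef_rot: [0.989, 0.147, 0.0, 0.0]
wrist_force: [-0.7, 0.5, 0.2]
width: 0.0595
finger_force: 0.0
```

Emit:
advance --increments '{"deltas": [[0, 0, 0.0067, 0, 0.06], [0, 0, 0.0067, 0, 0.06], [0, 0, 0.0067, 0, 0.06]]}'

```text
time_s: 6.15
ee_pos: [0.6361, -0.059, 0.0454]
eef_rot: [0.989, 0.147, -0.0, -0.0]
wrist_force: [-0.7, 0.3, 0.6]
width: 0.0601
finger_force: 0.0
```

Converted, 0.004 m / 0.6 = 0.0067, 0.001 m / 0.6 = 0.0017.

Emit:
advance --increments '{"deltas": [[0.0017, 0, 0.0067, 0, 0.06], [0.0017, 0, 0.0067, 0, 0.06], [0.0017, 0, 0.0067, 0, 0.06]]}'

```text
time_s: 6.4
ee_pos: [0.637, -0.0587, 0.0412]
eef_rot: [0.989, 0.147, -0.0, -0.0]
wrist_force: [0.2, 0.9, -0.3]
width: 0.0602
finger_force: 0.0
```

Emit:
advance --increments '{"deltas": [[0, 0, 0.0067, 0, 0.06], [0, 0, 0.0067, 0, 0.06], [0, 0, 0.0067, 0, 0.06]]}'

```text
time_s: 6.65
ee_pos: [0.6369, -0.0587, 0.0371]
eef_rot: [0.989, 0.147, -0.0, -0.0]
wrist_force: [-0.2, -0.2, 0.2]
width: 0.0602
finger_force: 0.0
```

```bash
python3 -c "
from h import *
S=grab('scene');x,y=291,250
save({'pixels':cv2.resize(S['pixels'][y-35:y+35,x-45:x+45],(720,560),interpolation=cv2.INTER_NEAREST)},'crop5.png')"
```

```text
(no output)
```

View pics/crop5.png

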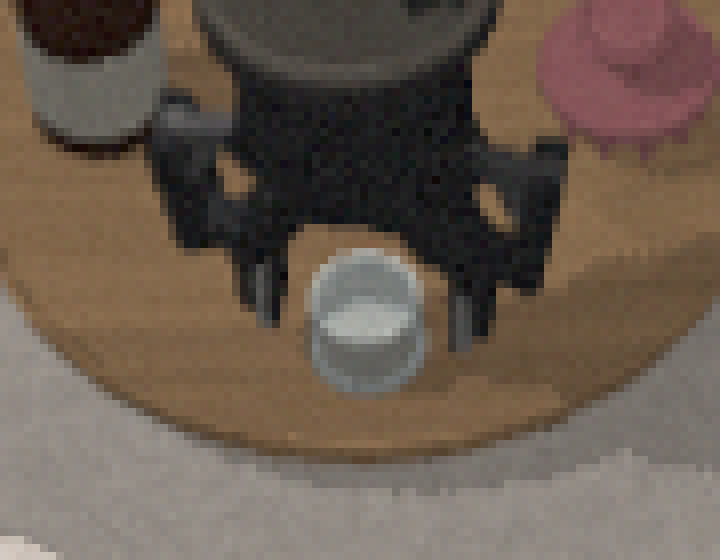

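The crop shows the cup, at (291.7,255), standing between the open fingers, whose tips are at (279.8,255.6) and (303.8,258.8). It is centred between them, so I go slightly lower and close.

Converted, 0.004 m / 0.6 = 0.0067.

Emit:
advance --increments '{"deltas": [[0, 0, 0.0067, 0, 0.06], [0, 0, 0.0067, 0, 0.06], [0, 0, 0.0067, 0, 0.05], [0, 0, 0.0067, 0, 0.045], [0, 0, 0.0067, 0, 0.03], [0, 0, 0.0067, 0, 0.03], [0, 0, 0.0067, 0, 0.03], [0, 0, 0.0067, 0, 0.03]]}' --clamp_n 50

```text
time_s: 7.37
ee_pos: [0.6373, -0.0588, 0.0339]
eef_rot: [0.989, 0.147, 0.0, 0.0]
wrist_force: [-1.2, 0.3, 5.5]
width: 0.038
finger_force: 49.9
```

Converted, -0.17 m / 0.6 = -0.2833, -0.16 m / 0.6 = -0.2667.

Emit:
advance --increments '{"deltas": [[0, 0, -0.0333, 0, 0.03], [0, 0, -0.0833, 0, 0.03], [0, 0, -0.15, 0, 0.03], [0, 0, -0.2167, 0, 0.03], [0, 0, -0.2667, 0, 0.03], [0, 0, -0.2833, 0, 0.03], [0, 0, -0.2833, 0, 0.03], [0, 0, -0.2833, 0, 0.03]]}'

```text
time_s: 8.03
ee_pos: [0.6371, -0.0588, 0.2035]
eef_rot: [0.989, 0.147, 0.0, 0.0]
wrist_force: [-0.3, -0.3, -0.0]
width: 0.038
finger_force: 50.3
```

```bash
python3 - <<'E'
from h import *
print(delta([.584,-.1945,.205]))
S=grab('scene'); s=sensors.get_state()
px=proj(S,[s['ee_pos']])[0]; x,y=px.astype(int); print(px)
save({'pixels':cv2.resize(S['pixels'][y-35:y+35,x-45:x+45],(720,560),interpolation=cv2.INTER_NEAREST)},'crop6.png')
E
```

```text
[-0.0902  0.1145 -0.0015]
[289.4058 218.7471]
```

View pics/crop6.png

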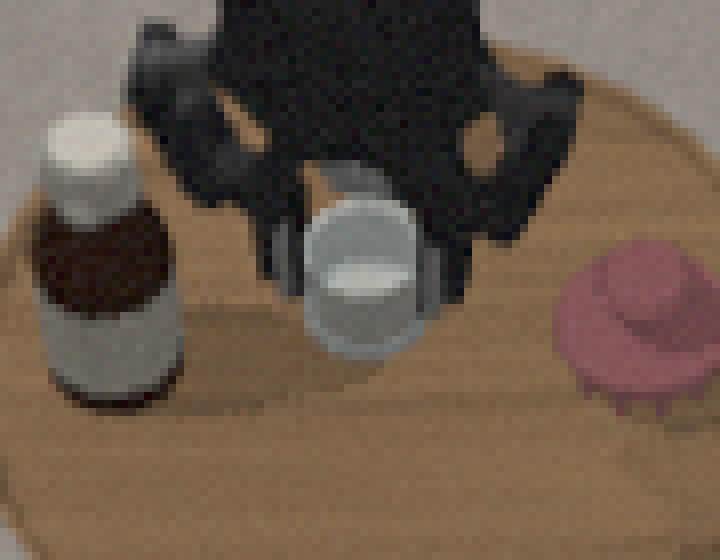

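The crop shows the cup held upright at about (289.5,217.7), clear of the platter. Nothing else was disturbed: the bottle is at left and the massager at right. Now over the cap.

Converted, 0.1145 m / 0.6 = 0.1908, -0.09 m / 0.6 = -0.15.

Emit:
advance --increments '{"deltas": [[-0.0333, 0.0417, 0, 0, 0.03], [-0.075, 0.095, 0, 0, 0.03], [-0.1167, 0.15, 0, 0, 0.03], [-0.15, 0.1908, 0, 0, 0.03], [-0.15, 0.1908, 0.0167, 0, 0.03], [-0.15, 0.1908, 0.0167, 0, 0.03], [-0.15, 0.1908, 0.0167, 0, 0.03], [-0.15, 0.1908, 0.0167, 0, 0.03]]}'

```text
time_s: 8.75
ee_pos: [0.5844, -0.193, 0.1928]
eef_rot: [0.989, 0.148, -0.0, -0.001]
wrist_force: [0.6, 0.4, -0.1]
width: 0.038
finger_force: 50.3
```

```bash
python3 - <<'E'
from h import *
S=grab('scene'); T=grab('top'); s=sensors.get_state(); print(s['ee_pos'],proj(S,[s['ee_pos']]),proj(T,[s['ee_pos']]))
px=proj(S,[s['ee_pos']])[0]; x,y=px.astype(int)
a=cv2.resize(S['pixels'][y-25:y+45,x-30:x+30],(480,560),interpolation=cv2.INTER_NEAREST)
px=proj(T,[s['ee_pos']])[0]; u,v=px.astype(int)
b=cv2.resize(T['pixels'][v-35:v+35,u-20:u+20],(320,560),interpolation=cv2.INTER_NEAREST)
print(x,y,u,v)
save({'pixels':np.hstack([a,b])},'crop7.png')
E
```

```text
[ 0.5847 -0.1931  0.1933] [[253.3956 189.1487]] [[423.7517 253.4614]]
253 189 423 253
```

View pics/crop7.png

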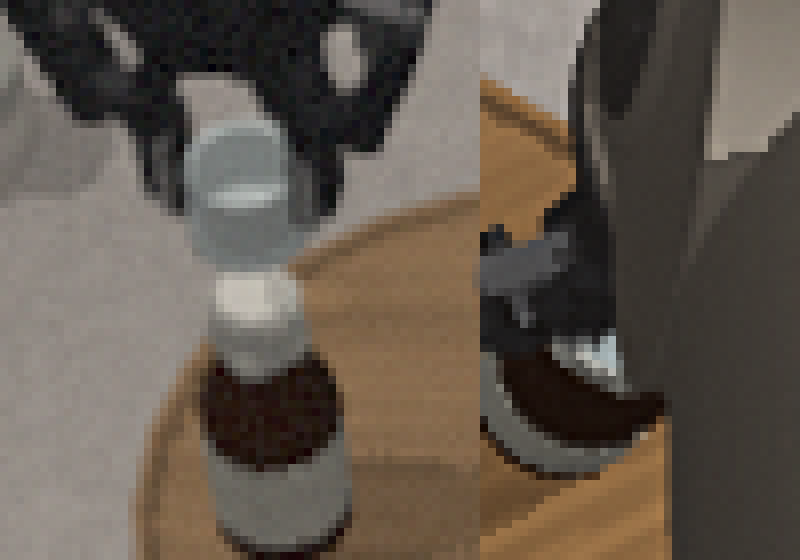

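```bash
python3 - <<'E'
from h import *
S=grab('scene'); s=sensors.get_state(); e=s['ee_pos']; print(e)
b=blob(S,(243,176,265,199),lambda p:(p[...,2]>p[...,0]-3)&(p.sum(2)>300)&(p.sum(2)<760)); print(b)
z=e[2]-.010+.016
print('cup',onz(S,(253.1,187.75),z),onz(S,b['box'],z))
print('cap',onz(S,(254.6,200.1),.15),onz(S,(254.6,199.8),.15))
# predicted outline of the cap top disc & cup for top-cam estimate
t=np.linspace(0,2*np.pi,60)
for c in((.5835,-.195),(.5863,-.1909)):
    cap=np.concatenate([proj(S,np.c_[c[0]+.0155*np.cos(t),c[1]+.0155*np.sin(t),0*t+h]) for h in(.147,.126)]+[proj(S,np.c_[c[0]+.0125*np.cos(t),c[1]+.0125*np.sin(t),0*t+.15])])
    base=proj(S,np.c_[c[0]+.025*np.cos(t),c[1]+.025*np.sin(t),0*t+.024]); print(c,'cap',cap.min(0),cap.max(0),'base',base.min(0),base.max(0))
E
```

```text
[ 0.5847 -0.1933  0.1935]
{'cent': array([252.5355, 187.8815]), 'box': (np.float64(253.0), np.float64(188.0)), 'wh': (15, 19)}
cup [ 0.5852 -0.1931  0.1995] [ 0.586  -0.1929  0.1995]
cap [ 0.5865 -0.1929  0.15  ] [ 0.5856 -0.1935  0.15  ]
(0.5835, -0.195) cap [248.8825 195.3712] [260.9418 209.0709] base [249.8862 219.8917] [267.102  233.7515]
(0.5863, -0.1909) cap [249.6761 196.5858] [261.7481 210.3119] base [250.6313 221.0648] [267.8766 234.9707]
```

The crop shows the cup's centre at scene (253.1,187.8), right above the white cap's top at (254.6,200). Both map to about (0.586,-0.193), so I lower the cup.

Converted, 0.04 m / 0.6 = 0.0667, 0.035 m / 0.6 = 0.0583.

Emit:
advance --increments '{"deltas": [[0, 0, 0.0167, 0, 0.03], [0, 0, 0.0333, 0, 0.03], [0, 0, 0.05, 0, 0.03], [0, 0, 0.0583, 0, 0.03], [0, 0, 0.0667, 0, 0.03], [0, 0, 0.0667, 0, 0.03], [0, 0, 0.0667, 0, 0.03]]}' --clamp_n 70

```text
time_s: 9.48
ee_pos: [0.584, -0.1944, 0.153]
eef_rot: [0.989, 0.147, -0.0, -0.0]
wrist_force: [-0.7, -0.3, -0.2]
width: 0.0376
finger_force: 72.0
```

Converted, 0.01 m / 0.6 = 0.0167, 0.005 m / 0.6 = 0.0083.

Emit:
advance --increments '{"deltas": [[0, 0, 0.0083, 0, 0.03], [0, 0, 0.0167, 0, 0.03], [0, 0, 0.0167, 0, 0.03], [0, 0, 0.0167, 0, 0.03]]}'

```text
time_s: 9.82
ee_pos: [0.5841, -0.1944, 0.1431]
eef_rot: [0.989, 0.147, -0.0, -0.0]
wrist_force: [0.2, 0.4, -0.3]
width: 0.0376
finger_force: 72.0
```

Converted, 0.004 m / 0.6 = 0.0067, 0.002 m / 0.6 = 0.0033.

Emit:
advance --increments '{"deltas": [[0, 0, 0.0033, 0, 0.03], [0, 0, 0.0067, 0, 0.03], [0, 0, 0.0067, 0, 0.03]]}'

```text
time_s: 10.07
ee_pos: [0.5849, -0.1947, 0.14]
eef_rot: [0.989, 0.147, 0.001, 0.0]
wrist_force: [0.3, -0.4, 4.1]
width: 0.0372
finger_force: 72.5
```

Emit:
advance --increments '{"deltas": [[0, 0, 0.0033, 0, 0.03], [0, 0, 0.005, 0, 0.03], [0, 0, 0.005, 0, 0.03]]}'

```text
time_s: 10.32
ee_pos: [0.5846, -0.1946, 0.1368]
eef_rot: [0.989, 0.147, 0.001, 0.0]
wrist_force: [-0.2, -1.2, 3.0]
width: 0.0375
finger_force: 72.3
```

Converted, 0.003 m / 0.6 = 0.005, 0.002 m / 0.6 = 0.0033.

Emit:
advance --increments '{"deltas": [[0, 0, 0.0033, 0, 0.03], [0, 0, 0.005, 0, 0.03], [0, 0, 0.005, 0, 0.03]]}'

```text
time_s: 10.57
ee_pos: [0.5839, -0.1943, 0.133]
eef_rot: [0.989, 0.147, -0.0, -0.0]
wrist_force: [-0.4, 0.7, -1.6]
width: 0.0375
finger_force: 71.8
```

Emit:
advance --increments '{"deltas": [[0, 0, 0.0033, 0, 0.03], [0, 0, 0.005, 0, 0.03], [0, 0, 0.005, 0, 0.03]]}'

```text
time_s: 10.82
ee_pos: [0.5842, -0.1946, 0.1303]
eef_rot: [0.989, 0.147, -0.0, 0.0]
wrist_force: [-0.2, -1.8, -0.3]
width: 0.0373
finger_force: 72.1
```

Converted, 0.003 m / 0.6 = 0.005, 0.002 m / 0.6 = 0.0033.

Emit:
advance --increments '{"deltas": [[0, 0, 0.0033, 0, 0.03], [0, 0, 0.005, 0, 0.03], [0, 0, 0.005, 0, 0.03]]}'

```text
time_s: 11.07
ee_pos: [0.5862, -0.1948, 0.1298]
eef_rot: [0.989, 0.147, 0.002, 0.001]
wrist_force: [-0.8, -1.0, 24.8]
width: 0.0371
finger_force: 74.7
```

Emit:
advance --increments '{"deltas": [[0, 0, 0.0033, 0, 0.03], [0, 0, 0.0033, 0, 0.03], [0, 0, 0.0033, 0, 0.03]]}'

```text
time_s: 11.32
ee_pos: [0.5876, -0.1945, 0.1297]
eef_rot: [0.989, 0.147, 0.004, 0.001]
wrist_force: [-2.1, 3.5, 43.9]
width: 0.0376
finger_force: 76.9
```

Emit:
advance --increments '{"deltas": [[0, 0, 0, 0, 0.03], [0, 0, 0, 0, 0.03], [0, 0, 0, 0, 0.03], [0, 0, 0, 0, 0.03], [0, 0, 0, 0, 0.03], [0, 0, 0, 0, 0.03], [0, 0, 0, 0, 0.03]]}'

```text
time_s: 11.9
ee_pos: [0.5876, -0.1945, 0.1297]
eef_rot: [0.989, 0.147, 0.004, 0.001]
wrist_force: [-1.6, 3.5, 42.6]
width: 0.037
finger_force: 76.9
```

```bash
python3 - <<'E'
from h import *
S=grab('scene'); x,y=255,205
save({'pixels':cv2.resize(S['pixels'][y-35:y+35,x-40:x+40],(640,560),interpolation=cv2.INTER_NEAREST)},'crop8.png')
E
```

```text
(no output)
```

View pics/crop8.png

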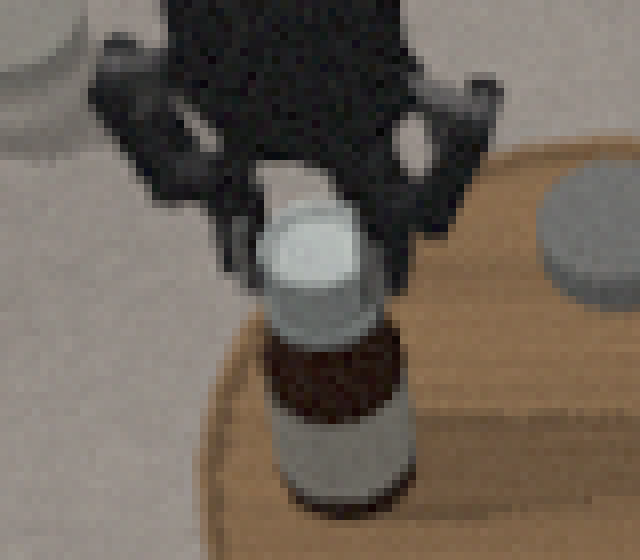

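The crop shows the cup fully over the cap: its closed end lies on the cap's white top at about scene (254,201) and its mouth is at the cap's lower edge. The bottle is upright, and the push is steady at about 43 N with the mouth about 96 mm above the underside.

```bash
python3 -c "
from station import order
print(order.finish_job())"
```

```text
the job is handed in; nothing more can be done
None
```

The job is handed in: the clear cup sits mouth down and fully home on the bottle's cap, its mouth about 96 mm above the underside, with the hand still pushing down at about 43 N; I inferred the click from the depth and force, and the hand-in returned no verdict.

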